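# Set up a reducing pipe piece level on packed V-blocks

### The arm

A 7-joint arm with a two-finger parallel gripper is mounted at the origin on the work surface. World frame = base frame: x ahead of the robot, y to its left, z up, the work surface at z = 0. Lengths are in m, angles in rad, forces in N, time in s.
With the tool pointing down it reaches from about 0.35 to 0.9 m from the base axis. Payload 8.1 kg.
Tool frame: the origin (TCP) lies on the centre line of the jaws, within the pads' length; the fingertips stand 19 mm ahead of it and the grasp point (between the pads) is the TCP; z points along the fingers, y is the direction in which the jaws open and shut (so a half turn about z gives the same grasp; the last joint's range is limited). The gripper opens to 92 mm and grips with 3 to 60 N. Pads are 19 mm wide; open, the fingers measure 130 mm over their backs; the gripper's body (75 mm by 190 mm) begins 47 mm behind the grasp point.
Start: joints at [1.035, 0.434, 0.025, 1.573, -0.012, 1.134, -0.075], TCP at [0.262, -0.567, 0.246] pointing down, gripper open.
Joint ranges: [-2.62, 2.62], [-0.44, 2.09], [-1.27, 1.32], [0.08, 2.57], [-1.32, 4.46], [0.12, 2], [-2.74, 2.74]. Speed limits (rad/s): [2.22, 2.22, 3.01, 3.01, 3.14, 3.14, 3.14].

### API

Orientations are given as a rotation vector (axis times angle).
In Python, from cell import monitor, imaging, workorder, outline_of gives the robot as it stands.
- The arm moves only by the tool move_arm, never from a script. Its argument "series" is a list of rows, each a list of 6 numbers: the shift along the world's x, y, z in cm, then the turn, a rotation vector about the world's x, y, z in degrees. A call has 1 to 8 rows; each row shifts and turns the commanded pose from where the row before left it; what a row does not reach is not made up. A row lasts 1/10 s, in which the tool goes at most 50 mm and 8.59 degrees, less where a joint would pass 70% of its speed; a pose out of reach is approached as far as the arm can. A call with a gripper value outside its range is refused whole. "grip" is the opening, from 0 (shut) to 1 (fully open), set as the call begins (left out, the last holds). The fingers move at their own pace and stop on an object; "force" is the grip in N (left out, the last holds). Time passes only in rows, so rows that do not move let the fingers close. It gives the time, the measured TCP pose, the force and the opening at its end, in the units of the state.
- monitor.observe(): the state, without advancing time (a new reading comes with each control period).
- imaging.get_image(name): name is "scene" or "top"; returns a dict with "color" (384x512x3 uint8, red, green, blue), "fx", "fy", "cx", "cy" (pixels), "rvec" (rotation vector, rad) and "tvec" (3), from world to camera coordinates, as OpenCV has them. Camera axes: x right, y down, z forward; pixel columns grow to the right and rows downward; lengths in m; the calibration is good to about 2 mm. A picture is of the moment at which its call begins. There is no depth.
- workorder.sign_off(): hands the job in, once; it reports no verdict.
Trained networks look in the newest picture that a camera, given by its name, has taken for a name from the list of things; names that differ only in an ending like _2 or _b are one class to them, and where a whole thing is asked for, a point or a joint stands for the part that bears it (a point fixed in the world has none). Each returns a list of dicts, best first, with "p" (0 to 1); they miss things now and then, are a little off and sometimes report something else, mostly with a low value. They report only what shows in the picture. A call takes as long as a camera call. They do not tell look-alikes from the thing itself.
- outline_of(camera, thing): "mask" (384x512 bool, what is visible of it) and "rect" ([left, top, width, height] in pixels, round what is visible of it).
The state is a dict: "clock": time; "joints": joint angles; "dq": joint speeds; "joint_efforts": joint torques, N m; "position": TCP position; "ee_rot": TCP orientation; "force": force on the tool from outside, world axes, zero at the start; "ft_torque": the same for the moment, N m; "width": opening from 0.0 (shut) to 1.0 (fully open).
Only numpy, scipy, OpenCV 4.12 (cv2) and the standard library are available. Lean on these libraries where they do the work, as an engineer would, in place of code of your own. Each camera call takes 0.05 s, during which the arm holds its last target. There are 200 camera calls.

### The job

Set the reducing pipe piece up level on the two pedestals, ready for tack welding: the large V-block goes in the middle of the yellow pedestal; in the middle of the blue pedestal first goes the thick red packer and then, centred on top of it, the small V-block, both grooves running in line with the rail. Then lay the pipe piece down gently in the two V-blocks, its thick end in the large one and its thin end in the small one, with its straight thin part centred over the small V-block. Leave the thin green packer, the cut pipe and the flange where they are.

Things in the scene. Friction and masses are not known exactly. Their poses are not given: they have to be found in the camera images.
- pipe_piece: Reducing pipe piece, grey steel, 0.85 kg: straight thick pipe (dia 60.3, 120 long), cone (50), straight thin pipe (dia 33.7, 80 long) in line, mm. Origin on the axis at the balance point (grip here): 104 from the thick end; x towards the thin end; roll is free. V-block middles belong at x -64 (large) and +111 (small). Starts level in a wooden cradle, 56 up, on notches at x -80, +120.
- v_large: Large V-block, bright steel, 0.5 kg: 68 mm wide (y), 40 mm long (x), 42 mm high. A 90 degree groove, 54 mm wide, 27 mm deep, runs along x through its top. Origin: middle of its underside, z up. The seated thick pipe's axis is 57.6 mm above the origin. Grip across its 68 mm width, on the flat sides. Starts on the bench.
- v_small: Small V-block, dark steel, 0.28 kg: 46 mm wide (y), 40 mm long (x), 31 mm high. A 90 degree groove, 34 mm wide, 17 mm deep, runs along x through its top. Origin: middle of its underside, z up. The seated thin pipe's axis is 37.6 mm above the origin. Grip across its 46 mm width, on the flat sides. Starts on the bench.
- packer_red: The thick packer: a red painted metal block, 60 by 60 mm and 20 mm thick, 0.2 kg. Origin in the middle of its underside, z up. It lies flat on the bench at the start.
- packer_green: The thin packer: a green painted metal plate, 60 by 60 mm and 10 mm thick, loose on the bench. It is not needed; leave it. Origin in the middle of its underside.
- pedestal_yellow: Yellow pedestal, fixed: a flat top plate 80 mm (x) by 90 mm (y) on a short column. Origin: middle of its foot, on the 12 mm thick dark rail (300 by 90 mm) that carries both pedestals; its top face is 42 mm above the origin. z up, x along the rail. The pedestals' middles are 175 mm apart along the rail; either may be the left one.
- pedestal_blue: The blue pedestal, fixed on the rail: of the same shape, size and height as the yellow one, with the same axes.
- cut_pipe: A cut length of black pipe standing on end, 60.3 mm in diameter and 90 mm high, loose. Not needed; leave it. Origin in the middle of its foot.
- flange: A bare steel welding-neck flange lying neck up, 115 mm in diameter, 36 mm high, loose. Not needed; leave it. Origin in the middle of its underside.
Not all that is in view belongs to the job. What is shaped like the v_small but pink is not meant. Of the things shaped like the packer_red, the red one is meant.

How it is judged:
By the outcome, as a careful person would: the job done as asked, in the order asked, and still so for the second after the job is handed in, with the robot touching nothing.
It also fails if it takes over 133 s, if anything falls off the work surface, if the arm or the gripper's body presses on something with over 40 N, if the wrist force passes 120 N, or if a joint passes its speed limit or range.

## Working session

There is one attempt and no reset: what is moved stays moved. The work goes in short steps, Python scripts to look and compute and a tool call to move; the robot and the scene stay as the last step left them, time stands still between calls to the robot, and variables do not carry over. Pictures are saved under pics/ and viewed, about 12 in all and at most 16, crops included, and the job is handed in when it is done.

Besides the shell and the picture viewer there is one more tool, called after "Emit:" as name([rows], argument=value, ...), one row to a line, values as JSON. move_arm: Moves the arm, as the interface text tells. Its arguments: {"type":"object","properties":{"series":{"type":"array"},"grip":{"type":"number"},"force":{"type":"number"}},"required":["series"]}

```bash
ls; mkdir -p pics
python3 - <<'E'
from cell import monitor, imaging, outline_of
import cv2,numpy as np
print(monitor.observe())
for n in("scene","top"):
    im=imaging.get_image(n); print(n,{k:im[k] for k in im if k!="color"})
    cv2.imwrite(f"pics/{n}0.png",cv2.resize(im["color"][:,:,::-1],(800,600),interpolation=cv2.INTER_CUBIC))
    for t in "pipe_piece v_large v_small packer_red packer_green pedestal_yellow pedestal_blue cut_pipe flange".split():
        for d in outline_of(n,t)[:4]:
            m=d["mask"]; c=np.argwhere(m).mean(0)[::-1] if m.any() else None
            print(n,t,round(d["p"],2),d["rect"],c, im["color"][m].mean(0).round() if m.any() else "")
E
```

```text
pics
{'clock': 0.0, 'joints': array([ 1.03538968,  0.43527918,  0.0249467 ,  1.57410456, -0.01162125,
        1.13402005, -0.07509073]), 'dq': array([ 1.06161763e-04,  2.90846681e-05,  1.14487104e-03,  6.17457241e-04,
       -1.14191722e-03, -2.75646405e-04,  1.35741030e-03]), 'joint_efforts': array([ 1.98068547e-04, -6.67855239e+01,  9.85229574e-01, -3.14456785e+01,
       -6.04183367e-02,  4.27922665e-02,  1.64908761e-04]), 'position': array([ 0.2618981 , -0.5669327 ,  0.24490685]), 'ee_rot': array([-3.06677383e+00, -6.74144070e-01,  7.46038285e-04]), 'force': array([0.01362498, 0.52539454, 0.6407897 ]), 'ft_torque': array([ 0.0023148 ,  0.00381766, -0.00105372]), 'width': 1.000403756958258}
scene {'fx': 499.22173043590226, 'fy': 499.22173043590226, 'cx': 255.48635724955918, 'cy': 194.1685487138613, 'rvec': array([ 2.38365915,  0.87691945, -0.28163766]), 'tvec': array([-0.3834933 , -0.27526814,  1.76000585])}
scene pipe_piece 0.68 [233.6, 185.9, 80.1, 52.8] [269.45968298 210.55685734] [103. 103. 103.]
scene v_large 0.61 [214.6, 241.8, 21.8, 32.1] [224.48993289 258.24384787] [163. 1
[... 1547 characters left out ...]
 23.3, 18.7] [359.57377049 219.66120219] [77. 75. 77.]
top packer_red 0.7 [312.9, 242.4, 19.1, 19.5] [322.55972696 250.79180887] [225. 139.  52.]
top packer_green 0.57 [355.4, 180.8, 20.2, 20.3] [363.74832215 188.06375839] [ 84. 131. 102.]
top pedestal_yellow 0.82 [195.5, 177.3, 28.2, 29.9] [212.09446254 193.48697068] [227. 199.  49.]
top pedestal_yellow 0.42 [348.6, 209.8, 21.2, 20.4] [359.88557214 219.8159204 ] [82. 77. 77.]
top pedestal_blue 0.85 [147.8, 169.7, 29.2, 29.3] [162.25710015 183.21973094] [ 58.  99. 159.]
top cut_pipe 0.85 [125.7, 242.8, 29.0, 17.0] [137.92113565 249.60567823] [44. 36. 32.]
top flange 0.81 [191.3, 126.3, 31.6, 29.6] [206.86386139 139.73267327] [170. 163. 172.]
```

View pics/top0.png

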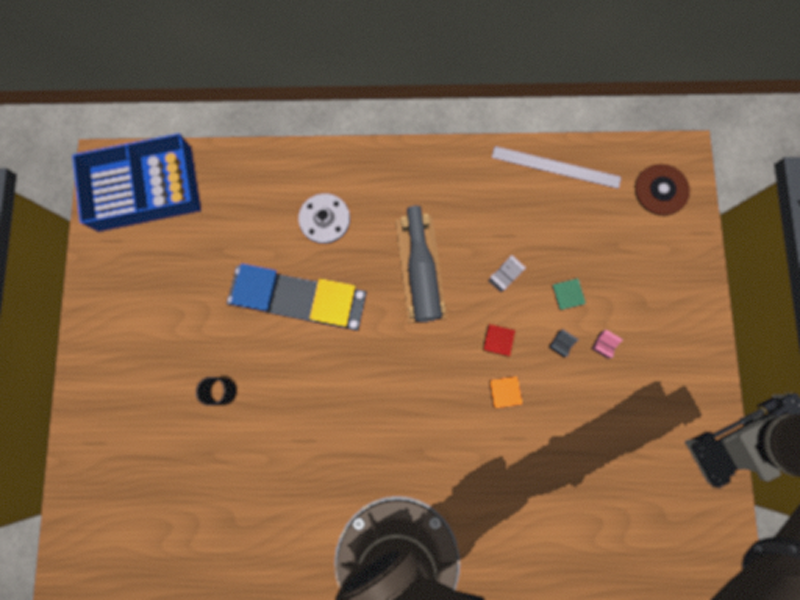

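View pics/scene0.png

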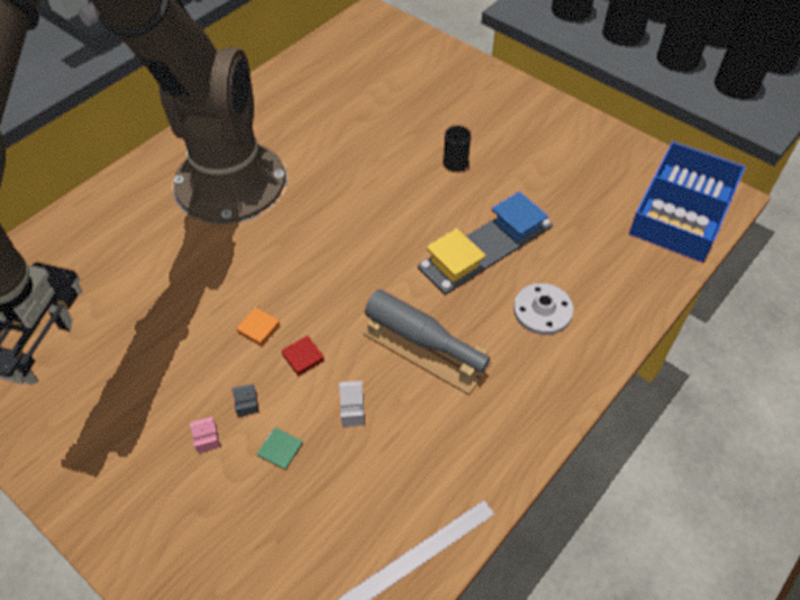

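The pictures show (in 800x600 top-view pixels) the red packer at (500,340), an orange look-alike at (506,392), the green packer at (569,293), the dark v_small at (563,343), a pink look-alike at (607,343) and the bright v_large at (507,273). The pipe runs from its thick end (428,315) to its thin end (414,210), the yellow pedestal is at (333,302) and the blue one at (254,287). By description I choose red (500,340), dark (563,343) and bright (507,273). Next I'll fit poses by silhouette in both cameras.

```bash
cat > fit.py <<'E'
import numpy as np, cv2
from scipy.optimize import minimize
from scipy.spatial.transform import Rotation as R
S=4
def box(lx,ly,z0,z1,cx=0,cy=0): return np.array([[cx+a*lx/2,cy+b*ly/2,z] for a in(-1,1) for b in(-1,1) for z in(z0,z1)])
def vblock(w,h,gw,gd,l=.04):
    parts=[box(l,w,0,h-gd)]
    for s in(-1,1): parts.append(np.array([[x,s*y,z] for x in(-l/2,l/2) for y,z in((w/2,0),(w/2,h),(gw/2,h),(0,h-gd),(0,0))]))
    return parts
def tube(x0,r0,x1,r1):
    a=np.linspace(0,2*np.pi,32)
    return np.vstack([np.c_[np.full(32,x),r*np.cos(a),r*np.sin(a)] for x,r in((x0,r0),(x1,r1))])
PIPE=[tube(-.104,.03015,.016,.03015),tube(.016,.03015,.066,.01685),tube(.066,.01685,.146,.01685)]
MODELS=dict(pipe_piece=PIPE,v_large=vblock(.068,.042,.054,.027),v_small=vblock(.046,.031,.034,.017),
  packer_red=[box(.06,.06,0,.02)],packer_green=[box(.06,.06,0,.01)],
  pedestal_yellow=[box(.08,.09,.034,.042)],pedestal_blue=[box(.08,.09,.034,.042)])
def pose(P,p): # p x,y,yaw,z
    c,s=np.cos(p[2]),np.sin(p[2]); return P@np.array([[c,s,0],[-s,c,0],[0,0,1]])+[p[0],p[1],p[3]]
def proj(im,P):
    K=np.array([[im["fx"],0,im["cx"]],[0,im["fy"],im["cy"]],[0,0,1.]])
    return cv2.projectPoints(P.astype(float),im["rvec"],im["tvec"],K,None)[0][:,0]
def ray(im,uv,z):
    Rm=cv2.Rodrigues(im["rvec"])[0]; o=-Rm.T@im["tvec"]
    d=Rm.T@np.array([(uv[0]-im["cx"])/im["fx"],(uv[1]-im["cy"])/im["fy"],1]); return (o+d*(z-o[2])/d[2])[:2]
def seg(im,mask,pad=12):
    """refine network mask by grabCut on an enlarged crop; returns crop origin, mask"""
    ys,xs=np.where(mask); x0,y0,x1,y1=max(xs.min()-pad,0),max(ys.min()-pad,0),xs.max()+pad,ys.max()+pad
    up=lambda a,i:cv2.resize(a[y0:y1,x0:x1],None,fx=S,fy=S,interpolation=i)
    c=up(im["color"],cv2.INTER_CUBIC); m=up(mask.astype(np.uint8),cv2.INTER_NEAREST)
    k=cv2.getStructuringElement(2,(S*4+1,S*4+1))
    g=np.full(m.shape,2,np.uint8); g[m>0]=3; g[cv2.erode(m,k)>0]=1; g[cv2.dilate(m,k)==0]=0
    cv2.grabCut(c,g,None,np.zeros((1,65)),np.zeros((1,65)),4,cv2.GC_INIT_WITH_MASK)
    return (x0,y0),((g==1)|(g==3)).astype(np.float32)
def sil(im,parts,p,org,shape):
    out=np.zeros(shape,np.uint8)
    for P in parts:
        uv=(proj(im,pose(P,p))-org+.5)*S-.5
        h=cv2.convexHull(uv.astype(np.float32))
        cv2.fillConvexPoly(out,np.round(h*16).astype(np.int32),255,cv2.LINE_AA,4)
    return out/255.
def fit(views,parts,z,yaws,x0):
    """views: list of (im,org,mask)"""
    cost=lambda q:sum(((sil(im,parts,[*q,z],o,m.shape)-m)**2).sum()/m.sum() for im,o,m in views)
    best=None
    for y in yaws:
        r=minimize(cost,[*x0,y],method="Nelder-Mead",options=dict(initial_simplex=np.array([[*x0,y]]*4)+np.vstack([np.zeros(3),np.diag([.01,.01,.25])]),xatol=1e-4,fatol=1e-4))
        if best is None or r.fun<best.fun: best=r
    return best.x,best.fun/len(views)
E
cat > look.py <<'E'
from fit import *
from cell import imaging, outline_of
H=.012
Z=dict(pipe_piece=.056,pedestal_yellow=H,pedestal_blue=H)
COL=dict(v_small=[80,78,79],v_large=[157,150,153],packer_red=[165,50,45])
ims={n:imaging.get_image(n) for n in("scene","top")}
np.save("ims.npy",ims,allow_pickle=True)
V={}
for t in MODELS:
    vs=[]
    for n,im in ims.items():
        ds=outline_of(n,t)
        if t in COL: ds=[d for d in ds if d["mask"].any() and np.abs(im["color"][d["mask"]].mean(0)-COL[t]).max()<40]
        if not ds and t=="packer_red":
            c=im["color"].astype(int); m=(c[...,0]>110)&(c[...,1]<75)&(c[...,2]<75)
            k,l,s,_=cv2.connectedComponentsWithStats(m.astype(np.uint8)); ds=[dict(mask=l==1+s[1:,4].argmax())]
        if ds: vs.append((n,im,*seg(im,ds[0]["mask"])))
    V[t]=vs; z=Z.get(t,0)
    def run(v):
        im,o,m=v[-1]; c=np.argwhere(m>.5).mean(0)[::-1]/S+o
        yaws=np.linspace(-np.pi,np.pi,9)[:-1] if t=="pipe_piece" else np.linspace(-np.pi/2,np.pi/2,9)[:-1] if t[0]=="v" else [-.5,0,.5]
        return fit(v,MODELS[t],z,yaws,ray(im,c,z+.02))
    res=[("both",run([v[1:] for v in vs]))]+[(v[0],run([v[1:]])) for v in vs]
    for n,(q,f) in res: print(t,n,np.r_[q[:2]*1000,np.degrees(q[2])].round(1),"cost",round(f,3))
    V[t+"_q"]=[*res[0][1][0],z]
tiles=[]
for t in MODELS:
    for n,im in ims.items():
        u=proj(im,np.array([[V[t+"_q"][0],V[t+"_q"][1],.03]]))[0].astype(int)
        a=np.ascontiguousarray(cv2.resize(im["color"][u[1]-24:u[1]+24,u[0]-24:u[0]+24],(192,192),interpolation=cv2.INTER_CUBIC)[:,:,::-1]) 
        for v in V[t]:
            if v[0]!=n: continue
            s=sil(im,MODELS[t],V[t+"_q"],u-24,(192,192)); cs,_=cv2.findContours((s>.5).astype(np.uint8),0,1)
            cv2.drawContours(a,cs,-1,(0,255,0),1)
        tiles.append(a)
tiles+= [tiles[0]*0]*2
cv2.imwrite("pics/fit0.png",np.vstack([np.hstack(tiles[i:i+4]) for i in range(0,12,4)]))
cv2.imwrite("pics/fit1.png",np.hstack(tiles[12:14]))
E
python3 look.py
```

```text
pipe_piece both [599.  -59.6   6.3] cost 0.054
pipe_piece scene [601.8 -60.7   6.4] cost 0.067
pipe_piece top [598.6 -59.3   6.3] cost 0.028
v_large both [ 600.1 -247.1   45.3] cost 0.043
v_large scene [ 599.6 -246.6 -134.3] cost 0.035
v_large top [ 599.9 -247.8   43.8] cost 0.044
v_small both [ 445.1 -363.6   55.2] cost 0.054
v_small scene [ 445.9 -364.7 -125.7] cost 0.043
v_small top [ 445.1 -363.    55.2] cost 0.038
packer_red both [ 454.4 -225.5  -13.9] cost 0.062
packer_red scene [ 454.9 -226.9   74.8] cost 0.067
packer_red top [ 454.2 -224.8  -13.7] cost 0.04
packer_green both [ 556.  -387.3   12.8] cost 0.064
packer_green scene [ 557.1 -388.    12.8] cost 0.077
packer_green top [ 555.8 -386.8   12.7] cost 0.044
pedestal_yellow both [536.9 134.5  77.9] cost 0.104
pedestal_yellow scene [540.2 128.2  66. ] cost 0.187
pedestal_yellow top [536.7 134.8  77.9] cost 0.023
pedestal_blue both [574.3 306.4  78.2] cost 0.212
pedestal_blue scene [574.3 306.4  78.2] cost 0.212
```

View pics/fit0.png

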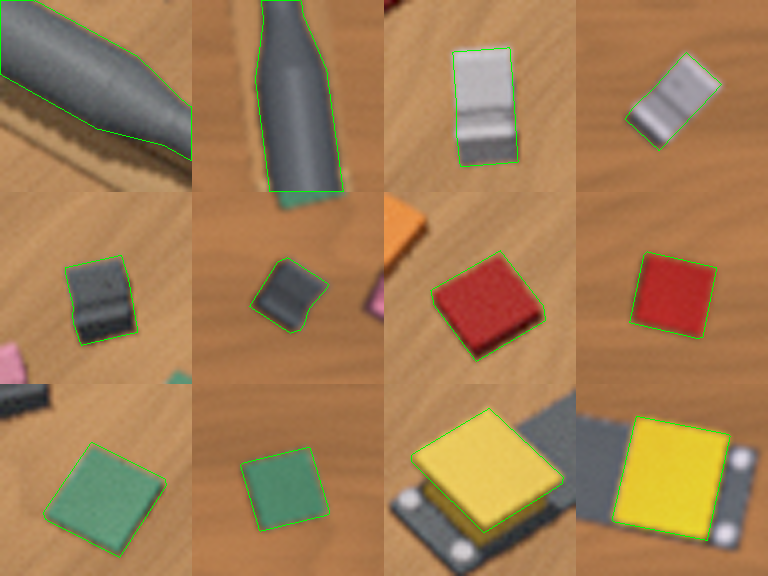

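```bash
cat > ped.py <<'E'
from fit import *
ims=np.load("ims.npy",allow_pickle=True).item()
# colour segmentation of the plates, joint fit of both (175 apart), yellow->blue direction = x axis
vs=[]
from cell import outline_of
for n,im in ims.items():
    hsv=cv2.cvtColor(im["color"],cv2.COLOR_RGB2HSV); u=proj(im,np.array([[.555,.22,.05]]))[0]
    for t,(lo,hi) in dict(y=((22,110,120),(33,255,255)),b=((100,110,80),(118,255,255))).items():
        m=cv2.inRange(hsv,lo,hi); yy,xx=np.mgrid[:384,:512]; m[(xx-u[0])**2+(yy-u[1])**2>55**2]=0
        k,l,s,_=cv2.connectedComponentsWithStats(m); vs.append((t,n,im,*seg(im,l==1+s[1:,4].argmax())))
def cost(q,names):
    c=0; d=np.array([np.cos(q[2]),np.sin(q[2])])*.0875
    for t,n,im,o,m in vs:
        if n not in names: continue
        xy=q[:2]+(d if t=="b" else -d)
        c+=((sil(im,[box(.08,.09,.042-q[3],.042)],[*xy,q[2],.012],o,m.shape)-m)**2).sum()/m.sum()
    return c/len(names)/2
for names in (["scene","top"],["scene"],["top"]):
    x0=np.array([.5556,.22,np.radians(77.8),.008])
    r=minimize(cost,x0,args=(names,),method="Nelder-Mead",options=dict(initial_simplex=x0+np.vstack([np.zeros(4),np.diag([.01,.01,.1,.006])]),xatol=1e-4,fatol=1e-5))
    d=np.array([np.cos(r.x[2]),np.sin(r.x[2])])*87.5
    print(names,"mid",(r.x[:2]*1000).round(1),"yaw",np.degrees(r.x[2]).round(2),"th",r.x[3].round(4),"Y",(r.x[:2]*1000-d).round(1),"B",(r.x[:2]*1000+d).round(1),"cost",r.fun.round(3))
E
python3 ped.py
```

```text
['scene', 'top'] mid [554.5 220.3] yaw 78.05 th 0.0046 Y [536.4 134.7] B [572.6 305.9] cost 0.077
['scene'] mid [555.3 220.3] yaw 77.72 th 0.0033 Y [536.7 134.8] B [574.  305.8] cost 0.113
['top'] mid [554.7 220.6] yaw 78.23 th 0.0097 Y [536.9 134.9] B [572.6 306.3] cost 0.029
```

The green outlines sit on the edges of v_large, v_small (dark), red packer, green packer and yellow plate in both cameras. The two cameras agree within about 1–2 mm, and the close crop confirms I chose the red packer and the dark block. Now v_large.

Emit:
move_arm([
  [3,2.9,0,0,0,2.5],
  [3,2.9,0,0,0,2.5],
  [3,2.9,0,0,0,2.5],
  [3,2.9,0,0,0,2.5],
  [3,2.9,0,0,0,2.5],
  [3,2.9,0,0,0,2.5],
  [3,2.9,0,0,0,2.5],
  [3,2.9,0,0,0,2.5],
], grip=1.0, force=30)

```text
clock: 2.6
position: [0.5032, -0.3342, 0.2459]
ee_rot: [2.903, 1.199, 0.0]
force: [0.4, -0.4, -0.1]
width: 1.001
```

Emit:
move_arm([
  [3,2.9,-1,0,0,0.5],
  [3,2.9,-2,0,0,0],
  [3,2.9,-3,0,0,0],
  [0.8,0.1,-3,0,0,0],
  [0,0,-3,0,0,0],
  [0,0,0,0,0,0],
  [0,0,0,0,0,0],
])

```text
clock: 3.3
position: [0.5991, -0.2485, 0.1268]
ee_rot: [-2.899, -1.209, 0.001]
force: [-0.1, -0.4, 0.6]
width: 0.997
```

```bash
cat > st.py <<'E'
from cell import monitor
import numpy as np
from scipy.spatial.transform import Rotation as R
s=monitor.observe(); M=R.from_rotvec(s["ee_rot"]).as_matrix()
print("t",round(s["clock"],2),"mm",(s["position"]*1000).round(1),"jaw",np.degrees(np.arctan2(M[1,1],M[0,1])).round(2),"toolz",M[:,2].round(4),"F",s["force"].round(1),"w",round(s["width"]*92,1),"q",s["joints"].round(2))
E
python3 st.py
python3 - <<'E'
from fit import *
ims=np.load("ims.npy",allow_pickle=True).item()
print(ray(ims["top"],(322.6,250.8),.02), ray(ims["top"],(386.9,219.9),.02),ray(ims["top"],(206.9,139.7),.02))
E
```

```text
t 3.3 mm [ 599.1 -248.5  126.8] jaw -44.73 toolz [-8.e-04  0.e+00 -1.e+00] F [-0.1 -0.4  0.6] w 91.7 q [ 0.41  0.59 -0.16  1.63  0.11  0.93 -0.56]
[ 0.34134087 -0.23181004] [ 0.44174718 -0.45389483] [0.73394033 0.15982531]
```

Emit:
move_arm([
  [0.1,0.1,-3,0,0,0],
  [0,0,-3,0,0,0],
  [0,0,-2.2,0,0,0],
  [0,0,-1.2,0,0,0],
  [0,0,-0.8,0,0,0],
  [0,0,0,0,0,0],
  [0,0,0,0,0,0],
  [0,0,0,0,0,0],
])

```text
clock: 4.1
position: [0.6011, -0.2475, 0.0259]
ee_rot: [2.898, 1.209, 0.002]
force: [-0.3, -0.5, 0.8]
width: 1.0
```

Emit:
move_arm([
  [0,0,0,0,0,0],
  [0,0,0,0,0,0],
  [0,0,0,0,0,0],
  [0,0,0,0,0,0],
  [0,0,0,0,0,0],
  [0,0,0,0,0,0],
  [0,0,0,0,0,0],
  [0,0,0,0,0,0],
], grip=0.5)

```text
clock: 4.9
position: [0.6005, -0.2473, 0.0247]
ee_rot: [2.899, 1.209, 0.0]
force: [0.3, -0.4, 4.0]
width: 0.739
```

```bash
python3 st.py
```

```text
t 4.9 mm [ 600.5 -247.3   24.7] jaw -44.71 toolz [ 4.e-04 -2.e-04 -1.e+00] F [ 0.3 -0.4  4. ] w 68.0 q [ 0.4   0.71 -0.14  1.7   0.14  0.74 -0.59]
```

Emit:
move_arm([
  [0,0,1,0,0,0],
  [0,0,3,0,0,0],
  [0,0,4,0,0,0],
  [0,0,4,0,0,0],
  [0,1,4,0,0,1],
  [-0.5,2.5,1,0,0,3],
  [-0.6,3.6,0,0,0,3],
  [-0.6,3.6,0,0,0,3],
])

```text
clock: 5.7
position: [0.5818, -0.1381, 0.194]
ee_rot: [-2.78, -1.462, 0.002]
force: [0.8, 0.4, -5.4]
width: 0.739
```

Emit:
move_arm([
  [-0.6,3.6,0,0,0,3],
  [-0.6,3.6,0,0,0,3],
  [-0.6,3.6,0,0,0,3],
  [-0.6,3.6,0,0,0,3],
  [-0.6,3.6,0,0,0,3],
  [-0.6,3.6,0,0,0,3],
  [-0.6,3,0,0,0,3],
  [-0.6,2,-1,0,0,1.8],
])

```text
clock: 6.5
position: [0.5335, 0.1297, 0.1846]
ee_rot: [-2.432, -1.987, -0.001]
force: [0.5, -0.2, -5.3]
width: 0.738
```

Emit:
move_arm([
  [-0.5,0.9,-2,0,0,0],
  [0,0,-2,0,0,0],
  [0,0,-2,0,0,0],
  [0,0,0,0,0,0],
  [0,0,0,0,0,0],
  [0,0,0,0,0,0],
])

```text
clock: 7.1
position: [0.5304, 0.1353, 0.1254]
ee_rot: [2.439, 1.98, 0.001]
force: [-0.3, 0.5, -4.6]
width: 0.738
```

```bash
python3 st.py
```

```text
t 7.1 mm [530.4 135.3 125.4] jaw -11.88 toolz [ 8.e-04  4.e-04 -1.e+00] F [-0.3  0.5 -4.6] w 67.9 q [-0.07  0.48 -0.38  1.88  0.23  0.83 -0.77]
```

Emit:
move_arm([
  [0.6,0,-1,0,0,0],
  [0,0,-1.5,0,0,0],
  [0,0,-1,0,0,0],
  [0,0,-0.6,0,0,0],
  [0,0,0,0,0,0],
  [0,0,0,0,0,0],
  [0,0,0,0,0,0],
  [0,0,0,0,0,0],
])

```text
clock: 7.9
position: [0.5366, 0.1349, 0.0841]
ee_rot: [2.44, 1.979, 0.001]
force: [0.1, 0.2, -4.8]
width: 0.737
```

```bash
python3 st.py
```

```text
t 7.9 mm [536.6 134.9  84.1] jaw -11.91 toolz [ 9.e-04  2.e-04 -1.e+00] F [ 0.1  0.2 -4.8] w 67.8 q [-0.08  0.54 -0.36  1.9   0.27  0.75 -0.8 ]
```

Emit:
move_arm([
  [0,0,-0.2,0,0,0],
  [0,0,-0.2,0,0,0],
  [0,0,-0.1,0,0,0],
  [0,0,0,0,0,0],
  [0,0,0,0,0,0],
])

```text
clock: 8.4
position: [0.5362, 0.1348, 0.0787]
ee_rot: [2.44, 1.979, -0.0]
force: [-2.4, -1.5, -0.1]
width: 0.738
```

```bash
python3 st.py
```

```text
t 8.4 mm [536.2 134.8  78.7] jaw -11.91 toolz [-0.e+00 -1.e-04 -1.e+00] F [-2.4 -1.5 -0.1] w 67.9 q [-0.09  0.54 -0.35  1.9   0.27  0.74 -0.8 ]
```

Emit:
move_arm([
  [0,0,0,0,0,0],
  [0,0,0,0,0,0],
  [0,0,0,0,0,0],
  [0,0,0,0,0,0],
  [0,0,1,0,0,0],
  [0,0,3,0,0,0],
  [0,0,4,0,0,0],
  [0,0,4,0,0,0],
], grip=0.95)

```text
clock: 9.2
position: [0.5359, 0.1349, 0.2004]
ee_rot: [-2.439, -1.979, 0.0]
force: [0.8, 0.2, -0.5]
width: 0.952
```

Emit:
move_arm([
  [-0.4,-2,0,0,0,0],
  [-0.8,-4,0,0,0,0],
  [-0.9,-4.5,0,0,0,0],
  [-1,-4.5,0,0,0,0],
  [-1,-4.5,0,0,0,-0.5],
  [-1,-4.5,0,0,0,-0.5],
  [-1,-4.5,0,0,0,-0.5],
  [-1,-4,0,0,0,-0.5],
], grip=0.8)

```text
clock: 10.0
position: [0.4647, -0.1924, 0.1995]
ee_rot: [2.474, 1.934, 0.001]
force: [0.9, 0.7, -0.7]
width: 0.799
```

Emit:
move_arm([
  [-1,-3.5,-2,0,0,0],
  [0,0,-3,0,0,0],
  [0,0,-3,0,0,0],
  [0,0,-2,0,0,0],
  [0,0,0,0,0,0],
  [0,0,0,0,0,0],
  [0,0,0,0,0,0],
])

```text
clock: 10.7
position: [0.4563, -0.2254, 0.1]
ee_rot: [2.472, 1.935, 0.002]
force: [-0.5, 0.1, 0.1]
width: 0.802
```

```bash
python3 st.py
```

```text
t 10.7 mm [ 456.3 -225.4  100. ] jaw -13.9 toolz [ 2.1e-03 -9.0e-04 -1.0e+00] F [-0.5  0.1  0.1] w 73.8 q [ 0.55  0.44 -0.26  2.    0.17  0.71 -0.05]
```

Emit:
move_arm([
  [-0.1,0,-3,0,0,0],
  [0,0,-2,0,0,0],
  [0,0,-1.5,0,0,0],
  [0,0,-0.9,0,0,0],
  [0,0,-0.3,0,0,0],
  [0,0,0,0,0,0],
  [0,0,0,0,0,0],
  [0,0,0,0,0,0],
])

```text
clock: 11.5
position: [0.4548, -0.2254, 0.0223]
ee_rot: [2.473, 1.935, 0.001]
force: [-0.4, -0.5, 0.5]
width: 0.799
```

Emit:
move_arm([
  [0,0,0,0,0,0],
  [0,0,0,0,0,0],
  [0,0,0,0,0,0],
  [0,0,0,0,0,0],
  [0,0,0,0,0,0],
  [0,0,0,0,0,0],
], grip=0.45)

```text
clock: 12.1
position: [0.4547, -0.2253, 0.0219]
ee_rot: [2.474, 1.936, 0.001]
force: [-0.1, -0.3, 5.5]
width: 0.648
```

```bash
python3 st.py
```

```text
t 12.1 mm [ 454.7 -225.3   21.9] jaw -13.91 toolz [ 7.e-04 -3.e-04 -1.e+00] F [-0.1 -0.3  5.5] w 59.6 q [ 0.51  0.57 -0.21  2.06  0.22  0.54 -0.1 ]
```

Emit:
move_arm([
  [0,0,1,0,0,0],
  [0,0,3,0,0,0],
  [0,0,4,0,0,0],
  [0,0,4.5,0,0,0],
  [0.2,1,4,0,0,0],
  [0.4,2,1.5,0,0,0],
  [0.8,3.5,0,0,0,0.5],
  [0.9,4,0,0,0,0.5],
])

```text
clock: 12.9
position: [0.477, -0.1202, 0.2026]
ee_rot: [2.459, 1.954, 0.0]
force: [1.1, 0.8, -2.8]
width: 0.653
```

Emit:
move_arm([
  [0.9,4.2,0,0,0,0.5],
  [0.9,4.2,0,0,0,0.5],
  [0.9,4.2,0,0,0,0],
  [0.9,4.2,0,0,0,0],
  [0.9,4.2,0,0,0,0],
  [0.9,4.2,0,0,0,0],
  [0.9,4.2,0,0,0,0],
  [1,4.2,0,0,0,0],
])

```text
clock: 13.7
position: [0.5497, 0.2171, 0.2017]
ee_rot: [-2.44, -1.979, 0.002]
force: [0.6, 0.7, -2.0]
width: 0.649
```

Emit:
move_arm([
  [0.8,4,0,0,0,0],
  [0.8,3,0,0,0,0],
  [0.6,2,-2,0,0,0],
  [0,0,-3,0,0,0],
  [0,0,-2,0,0,0],
  [0,0,0,0,0,0],
  [0,0,0,0,0,0],
  [0,0,0,0,0,0],
])

```text
clock: 14.5
position: [0.5729, 0.3061, 0.1332]
ee_rot: [2.44, 1.979, 0.003]
force: [0.7, -0.0, -3.0]
width: 0.653
```

```bash
python3 st.py
```

```text
t 14.5 mm [572.9 306.1 133.2] jaw -11.92 toolz [ 0.0017  0.0011 -1.    ] F [ 0.7 -0.  -3. ] w 60.1 q [-0.31  0.61 -0.4   1.61  0.27  0.97 -1.01]
```

Emit:
move_arm([
  [0,0,-2,0,0,0],
  [0,0,-1.7,0,0,0],
  [0,0,-1,0,0,0],
  [0,0,-0.4,0,0,0],
  [0,0,-0.2,0,0,0],
  [0,0,-0.2,0,0,0],
  [0,0,0,0,0,0],
  [0,0,0,0,0,0],
])

```text
clock: 15.3
position: [0.5725, 0.306, 0.0771]
ee_rot: [2.44, 1.979, 0.001]
force: [-0.3, 0.3, -1.7]
width: 0.65
```

```bash
python3 st.py
```

```text
t 15.3 mm [572.5 306.   77.1] jaw -11.91 toolz [ 6.e-04  4.e-04 -1.e+00] F [-0.3  0.3 -1.7] w 59.8 q [-0.33  0.67 -0.38  1.65  0.31  0.87 -1.04]
```

Nearly touching, so 1–2 mm more, then release, rise and look.

Emit:
move_arm([
  [0,0,-0.1,0,0,0],
  [0,0,-0.05,0,0,0],
  [0,0,0,0,0,0],
  [0,0,0,0,0,0],
])

```text
clock: 15.7
position: [0.5725, 0.306, 0.076]
ee_rot: [2.44, 1.979, 0.001]
force: [-1.0, -1.0, 5.8]
width: 0.654
```

Emit:
move_arm([
  [0,0,0,0,0,0],
  [0,0,0,0,0,0],
  [0,0,0,0,0,0],
  [0,0,0,0,0,0],
  [0,0,1,0,0,0],
  [0,0,3,0,0,0],
  [0,0,4,0,0,0],
  [0,0,4,0,0,0],
], grip=0.85)

```text
clock: 16.5
position: [0.572, 0.3058, 0.1969]
ee_rot: [-2.439, -1.979, 0.001]
force: [1.5, -0.2, 0.6]
width: 0.851
```

Emit:
move_arm([
  [-0.5,-2,0,0,0,-1],
  [-0.8,-4,0,0,0,-2],
  [-0.9,-4.7,0,0,0,-2],
  [-0.9,-4.7,0,0,0,-2],
  [-0.9,-4.7,0,0,0,-2],
  [-0.9,-4.7,0,0,0,-2],
  [-0.9,-4.7,0,0,0,-2],
  [-0.9,-4.7,0,0,0,-2],
], grip=0.8)

```text
clock: 17.3
position: [0.5049, -0.0379, 0.196]
ee_rot: [2.678, 1.642, 0.002]
force: [0.4, -0.5, 0.0]
width: 0.798
```

Emit:
move_arm([
  [-0.9,-4.7,0,0,0,-2],
  [-0.9,-4.7,0,0,0,-2],
  [-0.9,-4.7,0,0,0,-2],
  [-0.9,-4.7,0,0,0,-2],
  [-0.9,-4.7,0,0,0,0],
  [-0.9,-4.7,0,0,0,0],
  [-0.7,-3,-3,0,0,0],
  [0,0,-3,0,0,0],
])

```text
clock: 18.1
position: [0.4428, -0.3545, 0.1357]
ee_rot: [2.786, 1.44, -0.0]
force: [0.4, 0.8, -0.8]
width: 0.8
```

```bash
python3 st.py
cat > chk.py <<'E'
import sys
from fit import *
from cell import imaging
# usage: chk.py name  item:x,y,yaw,z ...  : overlays expected outlines, enlarged crops of both cameras
name=sys.argv[1]; tiles=[]
for n in("scene","top"):
    im=imaging.get_image(n); u=proj(im,np.array([[.555,.22,.06]]))[0].astype(int); h=48 if n=="top" else 48
    a=np.ascontiguousarray(cv2.resize(im["color"][u[1]-h:u[1]+h,u[0]-h:u[0]+h],(400,400),interpolation=cv2.INTER_CUBIC)[:,:,::-1]); f=400/(2*h)
    for s,c in zip(sys.argv[2:],[(0,255,0),(255,255,0),(255,0,255),(0,255,255)]):
        t,p=s.split(":"); p=[float(v) for v in p.split(",")]; p=[p[0]/1e3,p[1]/1e3,np.radians(p[2]),p[3]/1e3]
        for P in MODELS[t]:
            q=cv2.convexHull(((proj(im,pose(P,p))-(u-h)+.5)*f-.5).astype(np.float32))
            cv2.polylines(a,[np.round(q*16).astype(np.int32)],True,c,1,cv2.LINE_AA,4)
    tiles.append(a)
cv2.imwrite(f"pics/{name}.png",np.hstack(tiles))
E
python3 chk.py c1 v_large:536.4,134.8,78.1,54 packer_red:572.7,306,78.1,54
```

```text
t 18.1 mm [ 442.8 -354.5  135.7] jaw -35.33 toolz [ 0.002  -0.0046 -1.    ] F [ 0.4  0.8 -0.8] w 73.6 q [ 0.7   0.46 -0.16  1.84  0.1   0.85 -0.13]
```

View pics/c1.png

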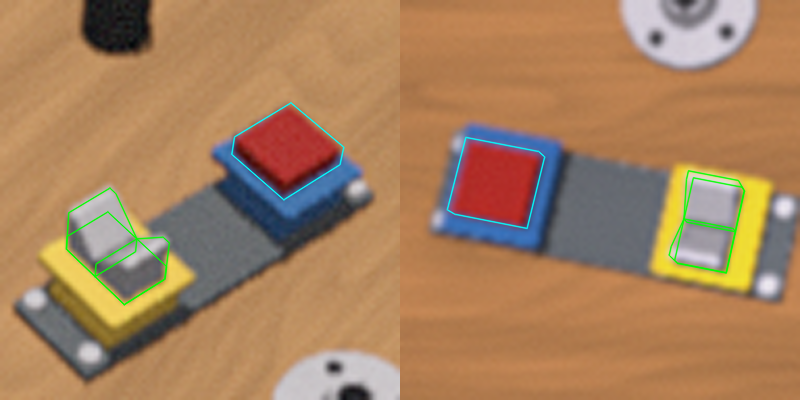

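The red packer and v_large match their expected outlines in both views, and both look centred on their plates. Next v_small.

Emit:
move_arm([
  [0,-1.5,-2,0,0,0],
  [0,0,-2,0,0,0],
  [0,0,0,0,0,0],
  [0,0,0,0,0,0],
  [0,0,0,0,0,0],
], grip=0.75)

```text
clock: 18.7
position: [0.4455, -0.3629, 0.0969]
ee_rot: [2.783, 1.454, 0.002]
force: [-0.3, -0.5, -0.6]
width: 0.75
```

```bash
python3 st.py
```

```text
t 18.7 mm [ 445.5 -362.9   96.9] jaw -34.83 toolz [ 0.002 -0.001 -1.   ] F [-0.3 -0.5 -0.6] w 69.0 q [ 0.71  0.52 -0.16  1.85  0.11  0.77 -0.12]
```

Emit:
move_arm([
  [0,-0.1,-2.5,0,0,0],
  [0,0,-2.5,0,0,0],
  [0,0,-1.4,0,0,0],
  [0,0,-0.6,0,0,0],
  [0,0,-0.3,0,0,0],
  [0,0,0,0,0,0],
  [0,0,0,0,0,0],
  [0,0,0,0,0,0],
])

```text
clock: 19.5
position: [0.4447, -0.3645, 0.0228]
ee_rot: [2.784, 1.452, 0.001]
force: [-0.0, -0.6, 0.9]
width: 0.749
```

Emit:
move_arm([
  [0,0,0,0,0,0],
  [0,0,0,0,0,0],
  [0,0,0,0,0,0],
  [0,0,0,0,0,0],
  [0,0,0,0,0,0],
  [0,0,0,0,0,0],
], grip=0.3)

```text
clock: 20.1
position: [0.4446, -0.3644, 0.0222]
ee_rot: [2.785, 1.453, 0.001]
force: [0.7, -1.1, 1.7]
width: 0.5
```

```bash
python3 st.py
```

```text
t 20.1 mm [ 444.6 -364.4   22.2] jaw -34.91 toolz [ 6.e-04 -4.e-04 -1.e+00] F [ 0.7 -1.1  1.7] w 46.0 q [ 0.69  0.63 -0.14  1.9   0.14  0.62 -0.15]
```

Emit:
move_arm([
  [0,0,1,0,0,0],
  [0,0,3,0,0,0],
  [0,0,4,0,0,0],
  [0,0,4.5,0,0,0],
  [0.4,2,4.5,0,0,1],
  [0.7,4,2,0,0,2],
  [0.8,4.2,0,0,0,2],
  [0.8,4.2,0,0,0,2],
])

```text
clock: 20.9
position: [0.471, -0.2188, 0.2133]
ee_rot: [2.69, 1.62, 0.001]
force: [0.5, 1.0, -2.8]
width: 0.497
```

Emit:
move_arm([
  [0.8,4.2,0,0,0,2],
  [0.8,4.2,0,0,0,2],
  [0.8,4.2,0,0,0,2],
  [0.8,4.2,0,0,0,2],
  [0.8,4.2,0,0,0,2],
  [0.8,4.2,0,0,0,2],
  [0.8,4.2,0,0,0,2],
  [0.8,4.2,0,0,0,2],
])

```text
clock: 21.7
position: [0.5347, 0.1172, 0.2123]
ee_rot: [2.438, 1.981, -0.002]
force: [0.8, -0.8, -1.3]
width: 0.506
```

Emit:
move_arm([
  [0.8,4.2,0,0,0,0],
  [0.8,4.2,0,0,0,0],
  [0.8,4.2,0,0,0,0],
  [0.8,3.4,0,0,0,0],
  [0.5,2.4,-2,0,0,0],
  [0,0,-3,0,0,0],
  [0,0,0,0,0,0],
  [0,0,0,0,0,0],
])

```text
clock: 22.5
position: [0.5719, 0.2986, 0.1621]
ee_rot: [2.44, 1.978, -0.004]
force: [-0.1, 0.6, -1.9]
width: 0.494
```

Emit:
move_arm([
  [0,0,0,0,0,0],
  [0,0,0,0,0,0],
])

```text
clock: 22.7
position: [0.5731, 0.2995, 0.1638]
ee_rot: [2.441, 1.977, 0.003]
force: [0.0, 0.3, -1.1]
width: 0.502
```

```bash
python3 st.py
```

```text
t 22.7 mm [573.1 299.5 163.8] jaw -11.97 toolz [ 2.1e-03  9.0e-04 -1.0e+00] F [ 0.   0.3 -1.1] w 46.2 q [-0.29  0.58 -0.42  1.59  0.27  1.03 -1.  ]
```

Emit:
move_arm([
  [0,0.55,0,0,0,0],
  [0,0,-2,0,0,0],
  [0,0,-2.3,0,0,0],
  [0,0,-1.2,0,0,0],
  [0,0,-0.6,0,0,0],
  [0,0,0,0,0,0],
  [0,0,0,0,0,0],
  [0,0,0,0,0,0],
])

```text
clock: 23.5
position: [0.5729, 0.3058, 0.1021]
ee_rot: [2.44, 1.979, 0.003]
force: [-0.3, 0.9, -2.0]
width: 0.499
```

```bash
python3 st.py
```

```text
t 23.5 mm [572.9 305.8 102.1] jaw -11.91 toolz [ 1.5e-03  9.0e-04 -1.0e+00] F [-0.3  0.9 -2. ] w 45.9 q [-0.31  0.65 -0.4   1.64  0.3   0.92 -1.03]
```

Emit:
move_arm([
  [0,-0.05,-0.2,0,0,0],
  [0,0,-0.2,0,0,0],
  [0,0,-0.15,0,0,0],
  [0,0,-0.1,0,0,0],
  [0,0,0,0,0,0],
  [0,0,0,0,0,0],
])

```text
clock: 24.1
position: [0.5724, 0.3047, 0.0962]
ee_rot: [2.44, 1.978, 0.001]
force: [-4.0, -4.6, 12.7]
width: 0.495
```

```bash
python3 st.py
```

```text
t 24.1 mm [572.4 304.7  96.2] jaw -11.92 toolz [ 9.e-04 -2.e-04 -1.e+00] F [-4.  -4.6 12.7] w 45.6 q [-0.31  0.65 -0.4   1.64  0.31  0.91 -1.04]
```

Emit:
move_arm([
  [0,0,0.08,0,0,0],
  [0,0,0,0,0,0],
])

```text
clock: 24.3
position: [0.5724, 0.3047, 0.0962]
ee_rot: [2.44, 1.978, 0.001]
force: [-3.0, -3.2, 7.7]
width: 0.494
```

Emit:
move_arm([
  [0,0,0,0,0,0],
  [0,0,0,0,0,0],
  [0,0,0,0,0,0],
  [0,0,0,0,0,0],
  [0,0,1,0,0,0],
  [0,0,3,0,0,0],
  [0,0,4,0,0,0],
  [0,0,4,0,0,0],
], grip=0.75)

```text
clock: 25.1
position: [0.572, 0.3047, 0.2171]
ee_rot: [-2.439, -1.979, 0.001]
force: [1.0, 1.1, 0.1]
width: 0.75
```

Emit:
move_arm([
  [0.2,-1.5,0,0,0,-7],
  [0.2,-3,0,0,0,-7],
  [0.2,-3.5,0,0,0,-7],
  [0.2,-3.5,0,0,0,-7],
  [0.2,-3.5,0,0,0,-7],
  [0.2,-3.5,0,0,0,-7],
  [0.2,-3.5,0,0,0,-7],
  [0.2,-3.5,0,0,0,-7],
], grip=1.0)

```text
clock: 25.9
position: [0.5883, 0.0486, 0.2163]
ee_rot: [-3.085, -0.595, -0.002]
force: [0.5, 0.2, 0.1]
width: 0.999
```

Emit:
move_arm([
  [0.2,-3.5,0,0,0,-7],
  [0.3,-3.5,0,0,0,-7],
  [0.3,-2.5,0,0,0,-1.8],
  [0.2,-1.4,0,0,0,0],
  [0,0,-1,0,0,0],
  [0,0,0,0,0,0],
  [0,0,0,0,0,0],
  [0,0,0,0,0,0],
])

```text
clock: 26.7
position: [0.5983, -0.0573, 0.2053]
ee_rot: [-3.136, -0.177, 0.0]
force: [-0.6, 0.2, -0.3]
width: 0.996
```

```bash
python3 st.py; python3 chk.py c2 v_large:536.4,134.8,78.1,54 packer_red:572.7,306,78.1,54 v_small:572.7,306,78.1,74
```

```text
t 26.7 mm [598.3 -57.3 205.3] jaw -83.55 toolz [-2.e-04  8.e-04 -1.e+00] F [-0.6  0.2 -0.3] w 91.6 q [ 0.07  0.44 -0.09  1.68  0.04  1.03 -1.49]
```

View pics/c2.png

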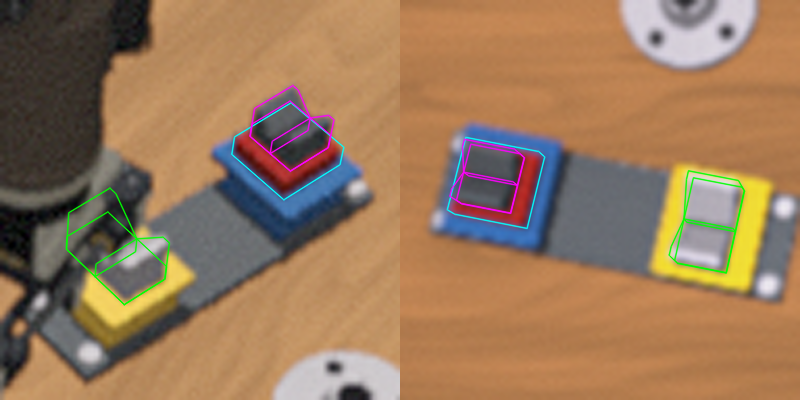

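v_small sits centred on the red packer, with its outline matching in both views. Descending on the pipe.

Emit:
move_arm([
  [0,-0.2,-2,0,0,0],
  [0,0,-4,0,0,0],
  [0,0,-4,0,0,0],
  [0,0,-2.5,0,0,0],
  [0,0,-1.3,0,0,0],
  [0,0,-1.1,0,0,0],
  [0,0,0,0,0,0],
  [0,0,0,0,0,0],
])

```text
clock: 27.6
position: [0.5991, -0.0611, 0.0574]
ee_rot: [3.137, 0.173, 0.002]
force: [0.3, 0.2, 0.7]
width: 1.001
```

```bash
python3 st.py
```

```text
t 27.6 mm [599.1 -61.1  57.4] jaw -83.7 toolz [ 1.5e-03 -1.0e-04 -1.0e+00] F [0.3 0.2 0.7] w 92.1 q [ 0.07  0.61 -0.08  1.81  0.07  0.72 -1.51]
```

Emit:
move_arm([
  [0,0.1,-0.1,0,0,0],
  [0,0,0,0,0,0],
  [0,0,0,0,0,0],
  [0,0,0,0,0,0],
  [0,0,0,0,0,0],
  [0,0,0,0,0,0],
  [0,0,0,0,0,0],
  [0,0,0,0,0,0],
], grip=0.4, force=45)

```text
clock: 28.4
position: [0.5986, -0.0613, 0.0557]
ee_rot: [3.136, 0.171, 0.001]
force: [0.1, -4.8, 2.8]
width: 0.647
```

Emit:
move_arm([
  [0,0,0,0,0,0],
  [0,0,0.3,0,0,0],
  [0,0,0.7,0,0,0],
  [0,0,1,0,0,0],
  [0,0,0,0,0,0],
  [0,0,0,0,0,0],
  [0,0,0,0,0,0],
])

```text
clock: 29.1
position: [0.598, -0.06, 0.0751]
ee_rot: [-3.137, -0.173, 0.001]
force: [-0.1, -0.3, -7.0]
width: 0.649
```

```bash
python3 st.py;python3 -c "
from cell import monitor;print(monitor.observe()['ft_torque'])"
```

```text
t 29.1 mm [598.  -60.   75.1] jaw -83.7 toolz [-5.e-04  1.e-04 -1.e+00] F [-0.1 -0.3 -7. ] w 59.7 q [ 0.07  0.58 -0.09  1.8   0.07  0.76 -1.51]
[0.01865923 0.04456535 0.06509383]
```

Emit:
move_arm([
  [0,0,1,0,0,0],
  [0,0,2,0,0,0],
  [0,0,2.5,0,0,0],
  [0,0,2.5,0,0,0],
  [0,0,2.5,0,0,0],
  [0,0,2,0,0,1],
  [0,0.5,1,0,0,2],
  [-0.2,1,0,0,0,3],
])

```text
clock: 29.9
position: [0.5971, -0.0455, 0.2119]
ee_rot: [3.122, 0.339, 0.004]
force: [0.5, 0.8, -7.4]
width: 0.648
```

Emit:
move_arm([
  [-0.3,1.5,0,0,0,4],
  [-0.3,1.5,0,0,0,4],
  [-0.3,1.5,0,0,0,4],
  [-0.3,1.5,0,0,0,4],
  [-0.3,1.5,0,0,0,4],
  [-0.3,1.5,0,0,0,4],
  [-0.3,1.5,0,0,0,4],
  [-0.3,1.5,0,0,0,4],
])

```text
clock: 30.7
position: [0.5709, 0.0764, 0.2089]
ee_rot: [-2.905, -1.193, 0.004]
force: [0.0, -0.0, -8.6]
width: 0.648
```

Emit:
move_arm([
  [-0.3,1.5,0,0,0,4],
  [-0.3,1.5,0,0,0,4],
  [-0.3,1.5,0,0,0,4],
  [-0.3,1.5,0,0,0,4],
  [-0.3,1.5,0,0,0,4],
  [-0.3,1.5,0,0,0,4],
  [-0.3,1.5,0,0,0,4],
  [-0.1,1.2,0,0,0,3],
])

```text
clock: 31.5
position: [0.5487, 0.1935, 0.2091]
ee_rot: [-2.48, -1.926, 0.003]
force: [-0.1, -0.2, -6.7]
width: 0.647
```

Emit:
move_arm([
  [0,0.5,0,0,0,2],
  [0,0,0,0,0,0.8],
  [0,0,0,0,0,0],
  [0,0,0,0,0,0],
  [0,0,0,0,0,0],
])

```text
clock: 32.0
position: [0.5505, 0.196, 0.2103]
ee_rot: [2.441, 1.977, -0.0]
force: [-0.2, -0.1, -7.6]
width: 0.646
```

```bash
python3 st.py
```

```text
t 32.0 mm [550.5 196.  210.3] jaw -12.0 toolz [ 1.e-04 -4.e-04 -1.e+00] F [-0.2 -0.1 -7.6] w 59.5 q [-0.12  0.44 -0.44  1.69  0.21  1.05 -0.84]
```

Emit:
move_arm([
  [-0.1,0.1,-1.5,0,0,0.1],
  [0,0,-2,0,0,0],
  [0,0,-1.5,0,0,0],
  [0,0,-1,0,0,0],
  [0,0,0,0,0,0],
  [0,0,0,0,0,0],
  [0,0,0,0,0,0],
])

```text
clock: 32.7
position: [0.5499, 0.1981, 0.1513]
ee_rot: [2.438, 1.981, 0.003]
force: [-1.0, 0.8, -6.5]
width: 0.645
```

```bash
python3 st.py; python3 chk.py c3 pipe_piece:549.6,197.4,78.1,150 v_large:536.4,134.8,78.1,54  v_small:572.7,306,78.1,74
```

```text
t 32.7 mm [549.9 198.1 151.3] jaw -11.82 toolz [ 1.6e-03  7.0e-04 -1.0e+00] F [-1.   0.8 -6.5] w 59.3 q [-0.14  0.5  -0.42  1.76  0.25  0.93 -0.87]
```

View pics/c3.png

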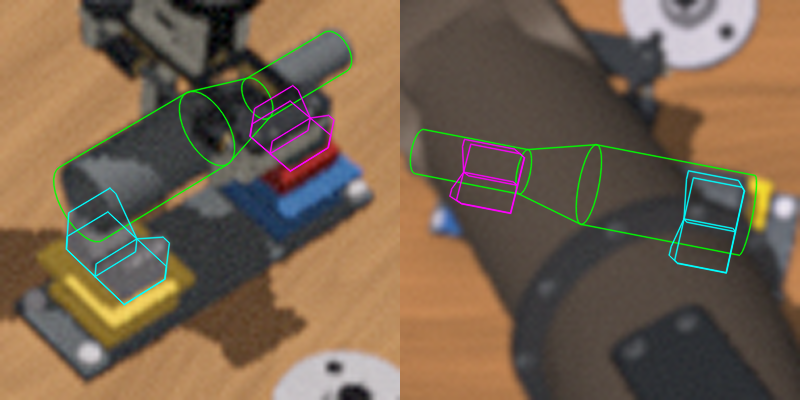

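The pipe's outline matches the commanded pose: level, in line with the rail, thick end over the large block and thin end over the small one. Lowering.

Emit:
move_arm([
  [0,-0.1,-1,0,0,0],
  [0,0,-1,0,0,0],
  [0,0,-0.8,0,0,0],
  [0,0,-0.5,0,0,0],
  [0,0,-0.2,0,0,0],
  [0,0,0,0,0,0],
  [0,0,0,0,0,0],
  [0,0,0,0,0,0],
])

```text
clock: 33.6
position: [0.5495, 0.197, 0.1157]
ee_rot: [2.438, 1.981, 0.001]
force: [-0.5, 0.4, -6.8]
width: 0.645
```

```bash
python3 st.py
```

```text
t 33.6 mm [549.5 197.  115.7] jaw -11.81 toolz [ 7.e-04  3.e-04 -1.e+00] F [-0.5  0.4 -6.8] w 59.4 q [-0.15  0.54 -0.41  1.8   0.27  0.86 -0.89]
```

Emit:
move_arm([
  [0,0,-0.1,0,0,0],
  [0,0,-0.1,0,0,0],
  [0,0,-0.05,0,0,0],
  [0,0,-0.05,0,0,0],
  [0,0,0,0,0,0],
  [0,0,0,0,0,0],
])

```text
clock: 34.2
position: [0.5494, 0.1968, 0.1124]
ee_rot: [2.438, 1.981, 0.0]
force: [-0.4, -0.5, -6.7]
width: 0.647
```

```bash
python3 st.py
```

```text
t 34.2 mm [549.4 196.8 112.4] jaw -11.81 toolz [ 1.e-04 -0.e+00 -1.e+00] F [-0.4 -0.5 -6.7] w 59.5 q [-0.15  0.55 -0.41  1.8   0.28  0.85 -0.89]
```

Emit:
move_arm([
  [0,0,-0.05,0,0,0],
  [0,0,-0.05,0,0,0],
  [0,0,0,0,0,0],
  [0,0,0,0,0,0],
  [0,0,0,0,0,0],
])

```text
clock: 34.7
position: [0.5496, 0.1969, 0.1117]
ee_rot: [2.438, 1.981, 0.001]
force: [-1.8, -0.8, -0.7]
width: 0.654
```

```bash
python3 st.py
```

```text
t 34.7 mm [549.6 196.9 111.7] jaw -11.82 toolz [ 6.e-04  2.e-04 -1.e+00] F [-1.8 -0.8 -0.7] w 60.1 q [-0.15  0.55 -0.41  1.8   0.28  0.85 -0.89]
```

Weight is on the blocks. I'll drop the grip force first, then open and rise.

Emit:
move_arm([
  [0,0,-0.03,0,0,0],
  [0,0,0,0,0,0],
  [0,0,0,0,0,0],
  [0,0,0,0,0,0],
], force=5)

```text
clock: 35.1
position: [0.5495, 0.197, 0.1113]
ee_rot: [2.438, 1.981, 0.001]
force: [-1.7, -0.8, 3.3]
width: 0.658
```

Emit:
move_arm([
  [0,0,0,0,0,0],
  [0,0,0,0,0,0],
  [0,0,0,0,0,0],
  [0,0,0,0,0,0],
  [0,0,0,0,0,0],
  [0,0,0,0,0,0],
], grip=1.0)

```text
clock: 35.7
position: [0.5493, 0.1968, 0.111]
ee_rot: [2.438, 1.981, -0.0]
force: [-0.5, -0.4, 0.2]
width: 0.997
```

Emit:
move_arm([
  [0,0,0.5,0,0,0],
  [0,0,1.5,0,0,0],
  [0,0,3,0,0,0],
  [0,0,4,0,0,0],
  [0,0,4,0,0,0],
  [0,-2,3,0,0,0],
  [0,-4,0,0,0,0],
  [0,-4.5,0,0,0,0],
])

```text
clock: 36.5
position: [0.5496, 0.0924, 0.2729]
ee_rot: [2.434, 1.984, 0.005]
force: [1.0, -0.5, -1.4]
width: 0.997
```

Emit:
move_arm([
  [0,-4.5,0,0,0,0],
  [0,-4.5,0,0,0,0],
  [0,-4.5,0,0,0,0],
  [0,-4.5,0,0,0,0],
  [0,-4.5,0,0,0,0],
  [0,-4.5,0,0,0,0],
  [0,-4.5,0,0,0,0],
  [0,-4.5,0,0,0,0],
])

```text
clock: 37.3
position: [0.549, -0.2699, 0.2717]
ee_rot: [2.437, 1.981, 0.001]
force: [1.6, 0.2, -0.5]
width: 0.999
```

```bash
python3 st.py; python3 chk.py c4 pipe_piece:549.6,197.4,78.1,111.6 v_large:536.4,134.8,78.1,54  v_small:572.7,306,78.1,74 packer_red:572.7,306,78.1,54
python3 - <<'E'
from fit import *
from cell import imaging,outline_of
vs=[]
for n in("scene","top"):
    im=imaging.get_image(n); d=outline_of(n,"pipe_piece")[0]; vs.append((im,*seg(im,d["mask"])))
for v in(vs,vs[:1],vs[1:]):
    q,f=fit(v,PIPE,.1116,[1.36],[.5496,.1974]); print((q[:2]*1000).round(1),np.degrees(q[2]).round(2),round(f,3))
E
```

```text
t 37.3 mm [ 549.  -269.9  271.7] jaw -11.79 toolz [ 7.e-04 -2.e-04 -1.e+00] F [ 1.6  0.2 -0.5] w 91.9 q [ 0.57  0.41 -0.29  1.55  0.12  1.19  0.05]
[549.5 201. ] 78.25 0.121
[550.8 201. ] 78.17 0.094
[547.6 201.2] 77.8 0.118
```

View pics/c4.png

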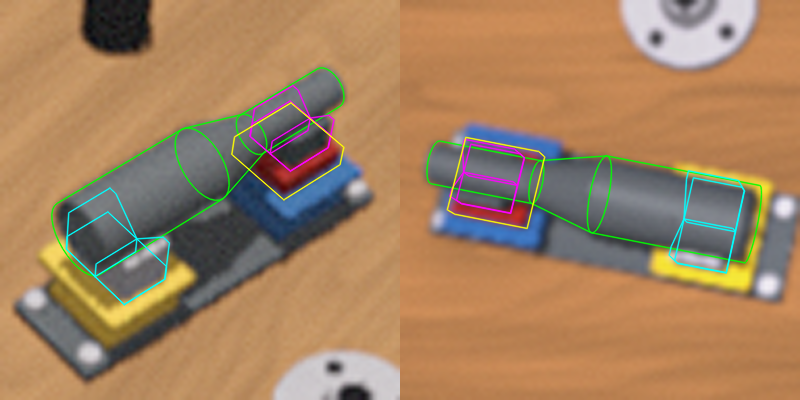

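The pipe lies in both blocks. The fit suggests it is about 3 mm towards the thin end, so I'll measure the end edges directly.

Run:
```python
from fit import *
from cell import imaging
def ends(im,p,lab):
    # silhouette lines at side of pipe: sample image along axis-parallel lines on the pipe's upper surface
    for x0,r,s in((-.104,.03015,-1),(.146,.01685,1)):
        xs=np.arange(-.015,.0151,.0005); out=[]
        for a in np.radians([60,75,90,105,120]):
            P=np.c_[x0+xs,np.full_like(xs,r*.97*np.cos(a)),np.full_like(xs,r*.97*np.sin(a))]
            uv=proj(im,pose(P,p)).astype(np.float32)
            v=cv2.remap(im["color"],uv[:,0],uv[:,1],cv2.INTER_CUBIC).reshape(-1,3).astype(float)
            sat=cv2.GaussianBlur((v[:,0]-v[:,2]).reshape(-1,1),(1,5),0).ravel() # wood/yellow: red-blue large; grey: ~0
            lo,hi=sat[:10].mean(),sat[-10:].mean(); k=np.where(np.diff(np.sign(sat-(lo+hi)/2)))[0]
            out.append((round(float(xs[k[0]]*1000),1) if len(k) else None, round(abs(hi-lo))))
        print(lab,"thick" if s<0 else "thin",out)
old=np.load("ims.npy",allow_pickle=True).item()
for n in("scene","top"):
    ends(old[n],[.599,-.0596,np.radians(6.3),.056],n+" start")
    im=imaging.get_image(n); ends(im,[.5496,.1974,np.radians(78.1),.1116],n+" now")
    u=proj(im,np.array([[.555,.215,.1]]))[0].astype(int); h=40
    cv2.imwrite(f"pics/z_{n}.png",cv2.resize(im["color"][u[1]-h:u[1]+h,u[0]-h:u[0]+h],(400,400),interpolation=cv2.INTER_CUBIC)[:,:,::-1])
cv2.imwrite("pics/z.png",np.hstack([cv2.imread(f"pics/z_{n}.png") for n in("scene","top")]))
```

```text
scene start thick [(1.5, 94), (1.5, 99), (1.0, 95), (1.0, 93), (1.0, 94)]
scene start thin [(2.5, 87), (4.0, 100), (5.5, 96), (6.5, 90), (7.5, 92)]
scene now thick [(-8.0, 94), (-12.5, 19), (-12.5, 0), (-13.5, 2), (-12.5, 2)]
scene now thin [(2.5, 87), (2.0, 106), (2.0, 100), (2.5, 101), (2.0, 100)]
top start thick [(-7.5, 107), (-8.5, 101), (-7.5, 105), (-7.0, 104), (-5.0, 108)]
top start thin [(-1.0, 104), (-0.5, 103), (0.0, 103), (0.0, 105), (-0.5, 105)]
top now thick [(-14.5, 88), (-15.0, 94), (-15.0, 110), (-15.0, 101), (-14.5, 85)]
top now thin [(2.0, 116), (2.0, 120), (2.0, 120), (1.5, 118), (1.0, 117)]
```

View pics/z.png

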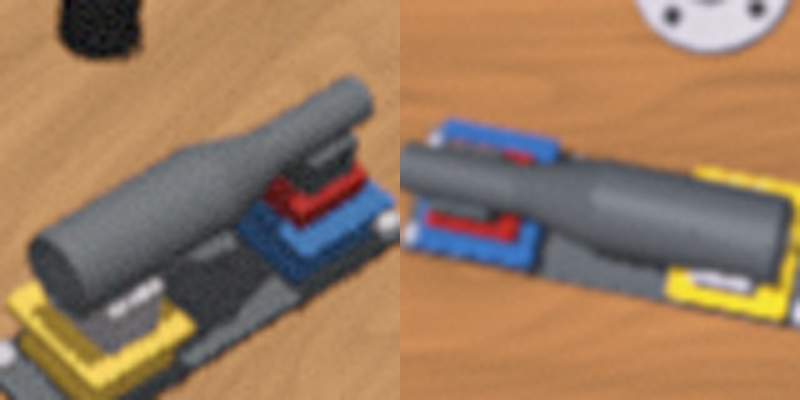

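Measured against the expected pose, the thin end is only about 2 mm further along the rail in both cameras. That actually brings the straight thin part closer to the middle of the small block. The blocks and packer look undisturbed and the robot is clear, so I'm handing in.

```bash
python3 -c "
from cell import workorder;print(workorder.sign_off())"; python3 st.py
```

```text
the job is handed in; nothing more can be done
None
the job is handed in; nothing more can be done
```

The job is done and handed in at about 38 s of the 133 s allowed. The large V-block is on the yellow pedestal, and the red packer with the small V-block on it is on the blue one. The pipe piece lies in both grooves, thick end in the large block and thin end in the small one.

**Checks that agreed:** Before the pipe went on, the outlines of the blocks and packer matched their intended places in the camera crops (the arm partly hid the large block in the last one). The pipe lies level and in line with the rail. It touched down at a tool height of 111.7 mm, against 111.6 mm planned. The highest tool force I read while placing was about 13 N, on the small V-block. The green packer, cut pipe and flange were not touched, though I took no last picture of the green packer.

**Checks that disagreed:** The end-edge measurement put the pipe about 2 mm towards the thin end. The outline fit said 3.6 mm, but it fitted poorly and is probably thrown off by the dark end face of the thick pipe. I left the pipe there, because the shift brings the straight thin part closer to the middle of the small block.

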